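# Scrape both halves of a waffle plate and put it away

### The job

Scrape the waffle plate at the low steel scraper station: keeping its grid side up, first push the half with the forked tongue in under the bridge and its scraper, right up to the back stop, then draw the plate out, turn it end for end and do the same with the half that has the plain tongue. Then lay it gently, flat, grid up and lengthways, well inside the walnut compartment with the let-down glass flap, and leave the other things on the counter where they stand.

Things in the scene. Friction and masses are not known exactly. Their poses are not given: they have to be found in the camera images.
- plate: Aluminium waffle plate, grid of pockets on top: body 100 (x) by 96 (y) by 20 thick, too wide to grip. A tongue 36 wide, 20 thick, 40 long sticks out from the middle of each end (180 long overall): at +x forked (slot 12 wide, 27 deep), at -x plain and solid; grip these from above across the 36. 0.35 kg. Origin: centre of the underside, z up through the grid.
- fork_end (a point): Middle of the end face of the forked tongue, 90 along +x from the plate's origin, 10 above its underside.
- plain_end (a point): Middle of the end face of the plain tongue, 90 along -x from the plate's origin, 10 above its underside.
- station: Fixed low stainless scraper station, 222 by 150. Origin on the counter under its bridge; plates slide in along its +x. Bed 6 thick, x -120 to 102. Cheeks 104 apart inside, x -15 to 102, 44 high; flared guides from there to x -46, 126 apart. Bridge x -13 to 13, underside 46, top 62 high. Stop 50 high: with a tongue at it the plate's middle is at x 2.
- stop (a point): Middle of the inner face of the station's back stop, 92 along station +x from its origin, 16 above the counter (10 above the bed).
- scraper (a joint): Steel blade 92 wide and 24 long hanging under the bridge, hinge 38 above the counter: 0 rad hanging straight down, positive with its lower edge swung inwards (station +x). A plate pushed in swings it to about 1 rad; it falls back by itself.
- compartment: Fixed walnut compartment, open on top and at its -x front. Origin on the counter under its centre. Floor 6 thick, inside 226 by 140: inner faces of the side walls at y -70 and 70, of the back wall at x 108, walls 46 high. Its frosted glass flap lies let down flat in front, x -120 to -170, 5 high.
- jug: Bystander, leave alone: white ceramic jug, 140 high, 88 across, handle on its +y side. Origin: centre of the underside.
- jar: Bystander, leave alone: glass jar with wooden lid, 80 across, 120 high. Origin: centre of the underside.
- mug: Bystander, leave alone: blue ceramic mug, 76 across, 85 high, handle on its +y side. Origin: centre of the underside.
- syrup: Bystander, leave alone: amber glass bottle, 66 across, 160 high. Origin: centre of the underside.
- eggcup: Bystander, leave alone: small white cup, 48 across, 60 high. Origin: centre of the underside.
- salt: Bystander, leave alone: plain steel can, 44 across, 70 high. Origin: centre of the underside.
- ladle: Bystander, leave alone: stainless ladle lying down: bowl 76 across and 30 high at its origin, handle 8 thick running 190 along +y. Origin: centre of the underside of the bowl.
- tongs: Bystander, leave alone: red silicone tongs lying down, 200 long along y, about 48 wide, 16 high. Origin: centre of the underside.
Not all that is in view belongs to the job. Of the things that look like the plate, take the one that is nearest to the robot's base at the start.

How it is judged:
By the outcome, as a careful person would: the job done as asked, in the order asked, and still so for the second after the job is handed in, with the robot touching nothing.
It also fails if it takes over 72 s, if anything falls off the work surface, if the arm or the gripper's body presses on something with over 40 N, if the wrist force passes 120 N, or if a joint passes its speed limit or range.

### The arm

A 6-joint arm with a two-finger parallel gripper is mounted at the origin on the work surface. World frame = base frame: x ahead of the robot, y to its left, z up, the work surface at z = 0. Lengths are in m, angles in rad, forces in N, time in s.
With the tool pointing down it reaches from about 0.4 to 0.825 m from the base axis. Payload 7 kg.
Tool frame: the origin (TCP) lies on the centre line of the jaws, within the pads' length; the fingertips stand 22 mm ahead of it and the grasp point (between the pads) lies 3 mm ahead of it; z points along the fingers, y is the line along which they close (so a half turn about z gives the same grasp; the last joint's range is limited). The gripper opens to 88 mm and grips with 3 to 60 N. Pads are 19 mm wide; open, the fingers measure 130 mm over their backs; the gripper's body (78 mm by 193 mm) begins 47 mm behind the grasp point.
Start: joints at [1.396, 0.359, 0.012, 0, -1.224, -0.288], TCP at [0.301, 0.604, 0.249] pointing down, gripper open.
Joint ranges: [-3.07, 3.07], [-1.43, 2.12], [-1.02, 1.25], [-3.03, 1.67], [-3.05, -0], [-3.03, 3.03]. Speed limits (rad/s): [2.39, 2.39, 3.01, 3.14, 3.14, 3.14].

### API

Orientations are given as [roll, pitch, yaw] about the fixed x, y, z axes, in that order (R = Rz(yaw) Ry(pitch) Rx(roll)).
In Python, from station import arm gives the robot as it stands.
- The arm moves only by the tool arm_command, never from a script. Its argument "series" is one flat list of numbers, 7 for each row, row after row: the turn, a rotation vector about the tool's x, y, z each as a share of 90 degrees, from -1 to 1, then the shift along the tool's x, y, z each as a share of 0.1 m, from -1 to 1, then the opening, from 0 (shut) to 1 (fully open). A call has 1 to 8 rows; each row is the pose to reach, as a shift and turn from the pose commanded when the call began, along the tool's axes at that moment; what a row does not reach only later rows make up. A row lasts 1/8 s, in which the tool goes at most 62.5 mm and 10.7 degrees, less where a joint would pass 70% of its speed; a pose out of reach is approached as far as the arm can. A call with a number of a shift or a turn outside -1 to 1 is refused whole. A call with a gripper value outside its range is refused whole. The fingers move at their own pace and stop on an object; "force" is the grip in N (left out, the last holds). Time passes only in rows, so rows that repeat a pose let the fingers close. It gives the time, the measured TCP pose, the force, the opening and the grip force at its end, in the units of the state.
- arm.get_state(): the state, without advancing time (a new reading comes with each control period).
- arm.grab_frame(name): name is "scene" or "top" or "wrist"; returns the picture (400x640x3 uint8, blue, green, red); there is no depth.
- arm.camera_model(name): a dict with "fovy" (degrees; the focal length in pixels is half the picture's height over the tangent of half this angle, whatever the lens; pixels are square), "cx", "cy" (the principal point, pixels), "pose" (4x4, takes a point from camera to world coordinates). Camera axes: x right, y down, z forward; pixel columns grow to the right and rows downward; lengths in m; the calibration is good to about 2 mm. A picture is of the moment at which its call begins: read the wrist's pose just before it. camera_model takes no time and is no camera call; for the wrist camera it gives the pose at the moment of the call.
- arm.job_done(): hands the job in; it is judged then, once.
The state is a dict: "t": time; "q": joint angles; "qd": joint speeds; "joint_efforts": joint torques, N m; "eef_pos": TCP position; "ee_rot": TCP orientation; "force": force on the tool from outside, world axes, zero at the start; "moment": the same for the moment, N m; "width": finger opening in m; "gripper_force": force on a finger pad.
Only numpy, scipy, OpenCV 4.12 (cv2) and the standard library are available. Lean on these libraries where they do the work, as an engineer would, in place of code of your own. Each camera call takes 0.05 s, during which the arm holds its last target. There are 200 camera calls.

## Working session

There is one attempt and no reset: what is moved stays moved. The work goes in short steps, Python scripts to look and compute and a tool call to move; the robot and the scene stay as the last step left them, time stands still between calls to the robot, and variables do not carry over. Pictures are saved under pics/ and viewed, at most 10 in all, crops included, and the job is handed in when it is done.

Besides the shell and the picture viewer there is one more tool, called after "Call:" as name(argument=value, ...) on one line, values as JSON. arm_command: Moves the arm, as the interface text tells. Its arguments: {"type":"object","properties":{"series":{"type":"array"},"force":{"type":"number"}},"required":["series"]}

```bash
mkdir -p pics; ls; python3 - <<'E'
from station import arm
import cv2,numpy as np
s=arm.get_state();print(s['t'],s['eef_pos'],s['ee_rot'],s['width'])
for n in ['top','scene']:
    cv2.imwrite(f'pics/{n}0.png',arm.grab_frame(n));m=arm.camera_model(n);print(n,m['fovy'],m['cx'],m['cy'],np.round(m['pose'],4).tolist(),[k for k in m])
E
```

```text
pics
0.0 [0.3011737  0.60358702 0.24763749] [ 3.13995538e+00 -1.30089375e-04 -4.62906265e-01] 0.087353801950982
top 43.09958383445782 322.5231815978895 195.9605234635953 [[-0.0103, -0.9904, 0.1382, 0.2922], [-0.9999, 0.0105, 0.0005, -0.0032], [-0.002, -0.1382, -0.9904, 1.6775], [0.0, 0.0, 0.0, 1.0]] ['fovy', 'cx', 'cy', 'pose']
scene 45.90158054776826 319.00032023053075 203.87284428146705 [[-0.856, 0.3321, -0.3962, 1.066], [0.5164, 0.5138, -0.6851, 0.9341], [-0.024, -0.7911, -0.6113, 0.8997], [0.0, 0.0, 0.0, 1.0]] ['fovy', 'cx', 'cy', 'pose']
```

View pics/top0.png

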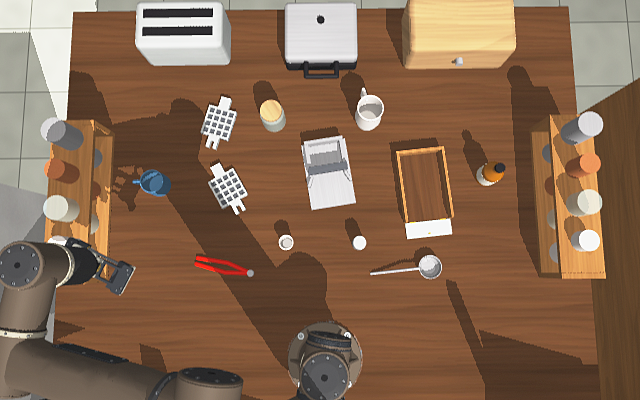

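View pics/scene0.png

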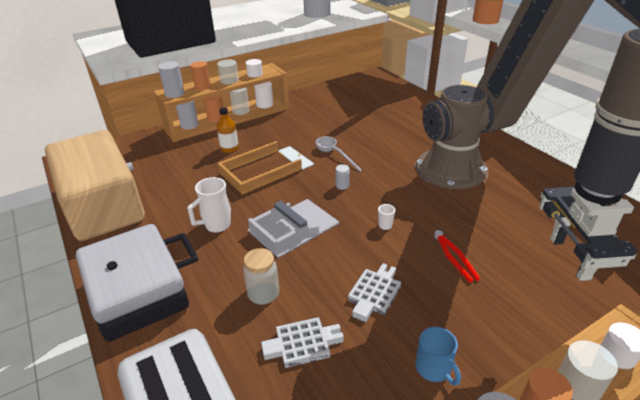

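The top view shows the near plate at about (227,188), the other plate at (219,122), the station at (329,172) with its opening toward the robot, and the compartment at (425,185) with its flap at (428,229). The scene view shows the near plate at (375,291), with the station and compartment beyond it.

```bash
cat > h.py <<'E'
from station import arm
import cv2,numpy as np
def ray(m,px):
    f=200/np.tan(np.radians(m['fovy']/2));px=np.atleast_2d(np.float64(px));P=np.array(m['pose'])
    d=np.c_[(px[:,0]-m['cx'])/f,(px[:,1]-m['cy'])/f,np.ones(len(px))]@P[:3,:3].T
    return P[:3,3],d
def toplane(m,px,z):
    o,d=ray(m,px);return o+d*((z-o[2])/d[:,2])[:,None]
def proj(m,X):
    f=200/np.tan(np.radians(m['fovy']/2));P=np.array(m['pose']);c=(np.atleast_2d(X)-P[:3,3])@P[:3,:3]
    return np.c_[f*c[:,0]/c[:,2]+m['cx'],f*c[:,1]/c[:,2]+m['cy']]
def tri(m1,p1,m2,p2):
    A=np.zeros((3,3));b=np.zeros(3)
    for m,p in ((m1,p1),(m2,p2)):
        o,d=ray(m,p);d=d[0]/np.linalg.norm(d[0]);Q=np.eye(3)-np.outer(d,d);A+=Q;b+=Q@o
    return np.linalg.solve(A,b)
E
python3 - <<'E'
from h import *
t=cv2.imread('pics/top0.png');s=cv2.imread('pics/scene0.png');m=arm.camera_model('top')
for n,p,z in [('plate',(227,188),.02),('plate2',(219,122),.02),('stationfront',(313.5,209),.006),('sfr',(355,204),.006),('comp',(425,185),.006),('flap',(429,229),.005),('cfl',(403,219),.046),('cfr',(452,216),.046),('cbl',(397,150),.046),('cbr',(444,147),.046),('salt',(360,242),.07),('egg',(286,242),.06),('jar',(272,114),.12),('mug',(155,182),.08),('jug',(370,108),.14)]:
    print(n,toplane(m,p,z).round(3)[0])
a=cv2.resize(t[140:225,200:370],None,fx=4.7,fy=4.7,interpolation=cv2.INTER_CUBIC)[:400]
b=cv2.resize(s[185:325,235:415],None,fx=2.8,fy=2.8,interpolation=cv2.INTER_CUBIC)
cv2.imwrite('pics/a.png',a);print(a.shape)
E
python3 -c "
from h import *
print(np.array(arm.camera_model('wrist')['pose']).round(3).tolist(),arm.camera_model('wrist')['fovy'])"
```

```text
plate [0.553 0.314 0.02 ]
plate2 [0.779 0.344 0.02 ]
stationfront [0.482 0.028 0.006]
sfr [ 0.497 -0.11   0.006]
comp [ 0.559 -0.345  0.006]
flap [ 0.412 -0.353  0.005]
cfl [ 0.442 -0.262  0.046]
cfr [ 0.45  -0.42   0.046]
cbl [ 0.67  -0.249  0.046]
cbr [ 0.679 -0.404  0.046]
salt [ 0.368 -0.119  0.07 ]
egg [0.371 0.116 0.06 ]
jar [0.774 0.155 0.12 ]
mug [0.566 0.533 0.08 ]
jug [ 0.784 -0.154  0.14 ]
(400, 799, 3)
[[-0.447, -0.853, -0.271, 0.376], [-0.895, 0.426, 0.134, 0.567], [0.002, 0.302, -0.953, 0.384], [0.0, 0.0, 0.0, 1.0]] 70.10397246102123
```

View pics/a.png

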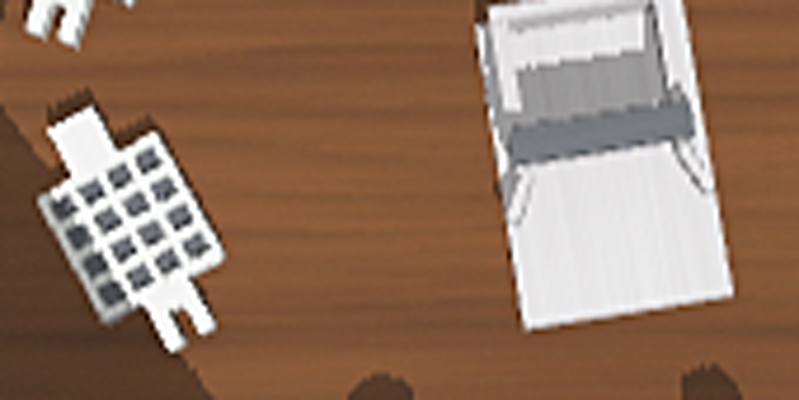

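The crop confirms it: on the near plate the forked tongue (180,325 in the crop) points toward the robot and the plain one (85,140) points away. The station's open front faces the robot.

```bash
cat >> h.py <<'E'
def platefit(img,m,roi,z=.02,thr=150):
    x0,y0,x1,y1=roi;g=img[y0:y1,x0:x1];hsv=cv2.cvtColor(g,cv2.COLOR_BGR2HSV)
    k=((hsv[...,1]<45)&(hsv[...,2]>thr)).astype(np.uint8)
    cs,_=cv2.findContours(k,cv2.RETR_EXTERNAL,cv2.CHAIN_APPROX_NONE);c=max(cs,key=cv2.contourArea)[:,0]+[x0,y0]
    W=toplane(m,c,z)[:,:2];r=cv2.minAreaRect((W*1000).astype(np.float32));b=cv2.boxPoints(r)
    L=b[1]-b[0];S=b[2]-b[1]
    if np.linalg.norm(L)<np.linalg.norm(S):L=S
    return np.array(r[0]),r[1],np.degrees(np.arctan2(L[1],L[0])),W
def delta(dst,yaw):
    s=arm.get_state();R=cv2.Rodrigues(np.zeros(3))[0]
    y=s['ee_rot'][2];c,n=np.cos(y),np.sin(y);R=np.array([[c,n,0],[n,-c,0],[0,0,-1]])
    print('t',round(s['t'],2),'pos',s['eef_pos'].round(4),'rot',np.round(s['ee_rot'],4),'-> shift',(R.T@(np.array(dst)-s['eef_pos'])*10).round(3),'turnz',-(yaw-y)/(np.pi/2))
E
python3 - <<'E'
from h import *
t=cv2.imread('pics/top0.png');m=arm.camera_model('top')
c,s,a,W=platefit(t,m,(195,155,260,220));print(c,s,a)
P=c/1000;u=-np.array([np.cos(np.radians(a)),np.sin(np.radians(a))])*np.sign(np.cos(np.radians(a)));print('forkdir',u,np.arctan2(u[1],u[0]))
G=P-.062*u;print('grasp',G)
delta([*G,.2],np.arctan2(u[1],u[0]))
c,s,a,W=platefit(t,m,(295,125,362,215),.006,190);print('st',c,s,a)
print('salt.. joints',arm.get_state()['q'])
E
```

```text
[553.24084473 312.30105591] (183.1513671875, 96.86856079101562) 29.512808
forkdir [-0.87024564 -0.49261808] -2.626497
grasp [0.60719607 0.34284338]
t 0.1 pos [0.3012 0.6036 0.2477] rot [ 3.1401e+00 -2.0000e-04 -4.6290e-01] -> shift [3.902 0.967 0.477] turnz 1.3773938702173283
st [607.54998779 -20.28775787] (234.54376220703125, 148.55128479003906) 8.699215
salt.. joints [ 1.39606103e+00  3.59330474e-01  1.11707017e-02 -2.85389833e-04
 -1.22410132e+00 -2.88059454e-01]
```

Call:
arm_command(series=[0, 0, 0, 0.4, 0.1, 0.0, 1, 0, 0, 0, 0.9, 0.2, 0.0, 1, 0, 0, 0, 1, 0.25, 0.0, 1])

```text
t: 0.48
eef_pos: [0.3814, 0.535, 0.2481]
ee_rot: [3.141, -0.0, -0.465]
force: [-0.5, 0.5, -0.7]
width: 0.0876
gripper_force: 0.0
```

Call:
arm_command(series=[0, 0, 0, 0.5, 0.1, 0.0, 1, 0, 0, 0, 1, 0.25, 0.0, 1])

```text
t: 0.72
eef_pos: [0.4584, 0.4696, 0.2481]
ee_rot: [3.141, 0.0, -0.461]
force: [0.8, -0.2, -0.4]
width: 0.0876
gripper_force: 0.0
```

Call:
arm_command(series=[0, 0, 0, 0.5, 0.1, 0.0, 1, 0, 0, 0, 1, 0.25, 0.0, 1])

```text
t: 0.98
eef_pos: [0.5371, 0.4022, 0.2482]
ee_rot: [3.141, 0.0, -0.462]
force: [1.8, -0.0, 0.6]
width: 0.0877
gripper_force: 0.0
```

Call:
arm_command(series=[0, 0, 0.11, 0.5, 0.1, 0.2, 1, 0, 0, 0.22, 0.9, 0.2, 0.3, 1, 0, 0, 0.33, 0.9, 0.2, 0.3, 1, 0, 0, 0.44, 0.9, 0.2, 0.3, 1, 0, 0, 0.55, 0.9, 0.2, 0.3, 1, 0, 0, 0.66, 0.9, 0.2, 0.3, 1, 0, 0, 0.7, 0.9, 0.2, 0.3, 1])

```text
t: 1.85
eef_pos: [0.6075, 0.3451, 0.218]
ee_rot: [3.141, -0.0, -1.566]
force: [-0.4, 0.3, -0.0]
width: 0.0873
gripper_force: 0.0
```

Call:
arm_command(series=[0, 0, 0.11, 0, 0, 0, 1, 0, 0, 0.22, 0, 0, 0, 1, 0, 0, 0.33, 0, 0, 0, 1, 0, 0, 0.44, 0, 0, 0, 1, 0, 0, 0.55, 0, 0, 0, 1, 0, 0, 0.66, 0, 0, 0, 1, 0, 0, 0.677, 0, 0, 0, 1])

```text
t: 2.72
eef_pos: [0.6076, 0.3451, 0.2181]
ee_rot: [3.142, -0.001, -2.626]
force: [0.1, -1.0, 0.5]
width: 0.0884
gripper_force: 0.0
```

```bash
python3 - <<'E'
from h import *
s=arm.get_state();print(s['t'],s['q'].round(3))
m=arm.camera_model('wrist');w=arm.grab_frame('wrist');cv2.imwrite('pics/w1.png',w);print(np.round(m['pose'],4).tolist())
np.save('w1.npy',m['pose'])
print(proj(m,[[.5532,.3123,.02],[.4749,.268,.01],[.6315,.3566,.01]]))
delta([.607,.343,.024],-2.6265)
E
```

```text
2.725 [ 0.795  0.416  0.029 -0.    -1.184 -1.849]
[[-0.4932, 0.8297, 0.2615, 0.537], [0.8699, 0.4702, 0.1487, 0.3047], [0.0004, 0.3008, -0.9537, 0.3544], [0.0, 0.0, 0.0, 1.0]]
[[317.07916608 121.3077714 ]
 [317.07134831  34.59022313]
 [317.14898682 194.15211261]]
t 2.77 pos [0.6076 0.3451 0.2182] rot [-3.1416e+00 -6.0000e-04 -2.6248e+00] -> shift [ 0.016 -0.015  1.942] turnz 0.0010768255836179274
```

View pics/w1.png

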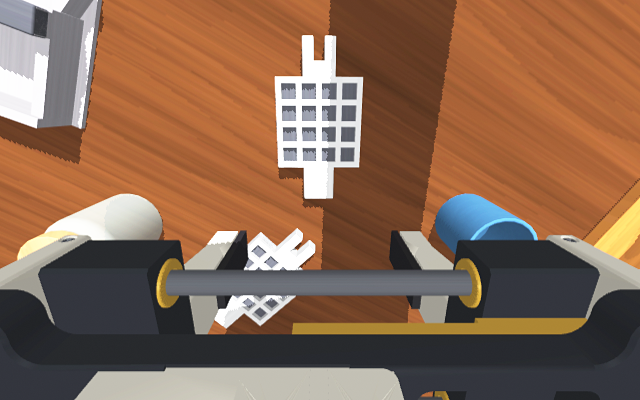

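The wrist view shows the plate upright in the frame: fork tip at (319,36), body x 275–362, y 77–167, plain tongue end at (318,197). The gripper is centred on the plate axis.

```bash
python3 - <<'E'
from h import *
w=cv2.imread('pics/w1.png');m=arm.camera_model('wrist');m['pose']=np.load('w1.npy');t=arm.camera_model('top')
T=cv2.imread('pics/top0.png')
for z in (.018,.02,.022):
    c1,s1,a1,_=platefit(w,m,(250,20,400,215),z);c2,s2,a2,_=platefit(T,t,(195,155,260,220),z);print(z,c1,s1,a1,c2,s2,a2)
pl=tri(m,(318,197),t,(215.0,165.0));fk=tri(m,(319,36),t,(241.5,212.3));print(pl,fk)
P=c1/1000;u=-np.array([np.cos(np.radians(a1)),np.sin(np.radians(a1))])*np.sign(np.cos(np.radians(a1)));y=np.arctan2(u[1],u[0])
c1,s1,a1,_=platefit(w,m,(250,20,400,215),.02);P=c1/1000
delta([*(P-.063*u),.0245],y)
E
```

```text
0.018 [554.52532959 314.59481812] (180.47732543945312, 97.0711669921875) 29.340319 [553.55584717 312.6817627 ] (183.37232971191406, 96.98544311523438) 29.512785
0.02 [554.42114258 314.53588867] (179.40440368652344, 96.49409484863281) 29.34034 [553.24084473 312.30105591] (183.1513671875, 96.86856079101562) 29.512808
0.022 [554.31689453 314.47689819] (178.33145141601562, 95.91698455810547) 29.34031 [552.92584229 311.92034912] (182.9303741455078, 96.75171661376953) 29.512823
[0.63564138 0.35971509 0.00277342] [ 0.47368457  0.2688199  -0.00066075]
t 2.77 pos [0.6076 0.3451 0.2182] rot [-3.1416e+00 -6.0000e-04 -2.6248e+00] -> shift [-0.017 -0.006  1.937] turnz 0.0029914860683612097
```

Call:
arm_command(series=[0, 0, 0, 0, 0, 0.5, 1, 0, 0, 0, -0.01, 0, 1, 1])

```text
t: 3.02
eef_pos: [0.6089, 0.3458, 0.1181]
ee_rot: [3.141, 0.002, -2.622]
force: [0.3, -0.3, -0.9]
width: 0.0877
gripper_force: 0.0
```

Call:
arm_command(series=[0, 0, 0, 0, 0, 0.45, 1, 0, 0, 0, 0, 0, 0.8, 1, 0, 0, 0, 0, 0, 0.93, 1, 0, 0, 0, 0, 0, 0.935, 0.3, 0, 0, 0, 0, 0, 0.935, 0.2, 0, 0, 0, 0, 0, 0.935, 0, 0, 0, 0, 0, 0, 0.935, 0, 0, 0, 0, 0, 0, 0.935, 0], force=50)

```text
t: 4.03
eef_pos: [0.6089, 0.3454, 0.0256]
ee_rot: [3.141, 0.001, -2.626]
force: [0.0, -0.2, 0.4]
width: 0.0436
gripper_force: 0.0
```

Call:
arm_command(series=[0, 0, 0, 0, 0, 0, 0, 0, 0, 0, 0, 0, 0, 0, 0, 0, 0, 0, 0, 0, 0, 0, 0, 0, 0, 0, -0.15, 0, 0, 0, 0, 0, 0, -0.5, 0, 0, 0, 0, 0, 0, -1, 0, 0, 0, 0, 0, 0, -1, 0])

```text
t: 4.9
eef_pos: [0.611, 0.347, 0.1306]
ee_rot: [3.14, 0.008, -2.625]
force: [0.8, 0.9, -4.1]
width: 0.0355
gripper_force: 50.0
```

```bash
python3 - <<'E'
from h import *
m=arm.camera_model('wrist');w=arm.grab_frame('wrist');cv2.imwrite('pics/w2.png',w[:260]);np.save('w2.npy',m['pose'])
s=arm.get_state();print(s['t'],s['eef_pos'],s['ee_rot'],s['width'],s['gripper_force'],s['force'],s['moment'],s['q'].round(2))
cv2.imwrite('pics/sc2.png',arm.grab_frame('scene'))
E
```

```text
4.95 [0.60952853 0.34606328 0.12768365] [ 3.14041673  0.00406671 -2.62577016] 0.03512298551353508 49.995383620262146 [-0.11893843 -0.06851308 -4.92956574] [ 0.11321793 -0.24311757 -0.0451215 ] [ 0.79  0.49 -0.08 -0.   -1.   -1.85]
```

View pics/w2.png

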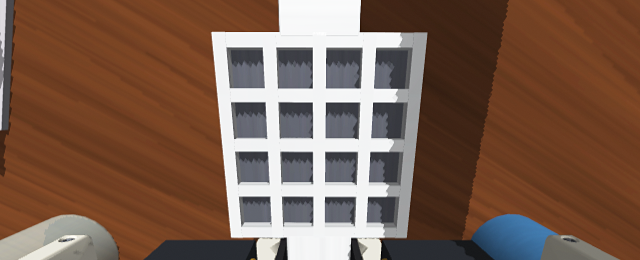

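The wrist view shows the plate held: body's far edge at row 33 (columns 212–427), near edge at row 237 (231–409), centred. I'll compare this with a level plate, and refine the station from the top view.

```bash
python3 - <<'E'
from h import *
s=arm.get_state();m=arm.camera_model('wrist');y=s['ee_rot'][2];u=np.array([np.cos(y),np.sin(y),0]);v=np.array([-u[1],u[0],0])
p=s['eef_pos'].copy();p[2]-=.0056
for d in (0,.006,.012): # droop at far edge
    print(d,proj(m,[p+.113*u+.048*v-[0,0,d],p+.113*u-.048*v-[0,0,d],p+.013*u+.048*v,p+.013*u-.048*v]).round(1).tolist())
t=arm.camera_model('top');T=cv2.imread('pics/top0.png')
g=cv2.cvtColor(T,cv2.COLOR_BGR2HSV)
# station bed: front part below guides, sample columns for left/right edges
ys=np.arange(183,204);k=(g[...,1]<45)&(g[...,2]>150)
L=np.array([[np.nonzero(k[r,290:380])[0][0]+289.5,r] for r in ys]);R=np.array([[np.nonzero(k[r,290:380])[0][-1]+290.5,r] for r in ys])
for nm,E in(('L',L),('R',R)):
    W=toplane(t,E,.006)[:,:2].astype(np.float32);l=cv2.fitLine(W,cv2.DIST_HUBER,0,.01,.01).ravel();print(nm,l,np.degrees(np.arctan(l[1]/l[0])))
xs=np.arange(318,352);F=np.array([[x,np.nonzero(k[180:225,x])[0][-1]+180.5] for x in xs])
W=toplane(t,F,.006)[:,:2].astype(np.float32);l=cv2.fitLine(W,cv2.DIST_HUBER,0,.01,.01).ravel();print('F',l,np.degrees(np.arctan(-l[0]/l[1])))
E
```

```text
0 [[210.2, 29.5], [428.0, 29.5], [231.2, 236.0], [406.8, 235.9]]
0.006 [[214.9, 32.8], [423.2, 32.8], [231.2, 236.0], [406.8, 235.9]]
0.012 [[219.2, 35.8], [418.8, 35.8], [231.2, 236.0], [406.8, 235.9]]
L [0.99277055 0.12002755 0.5359106  0.04485095] 6.893692
R [ 0.98840874  0.15181632  0.5319442  -0.10731437] 8.7322
F [ 0.15387827 -0.9880898   0.4910102  -0.04175963] 8.851746
```

Call:
arm_command(series=[0, 0, -0.1, 0.1, -0.05, -0.1, 0, 0, 0, -0.21, 0.3, -0.15, -0.2, 0, 0, 0, -0.32, 0.5, -0.25, -0.35, 0, 0, 0, -0.43, 0.7, -0.35, -0.45, 0, 0, 0, -0.54, 0.8, -0.45, -0.45, 0, 0, 0, -0.65, 0.9, -0.5, -0.45, 0, 0, 0, -0.76, 0.9, -0.5, -0.45, 0, 0, 0, -0.88, 0.9, -0.5, -0.45, 0])

```text
t: 6.0
eef_pos: [0.554, 0.2565, 0.1682]
ee_rot: [3.138, -0.001, -1.239]
force: [0.1, -0.1, -5.3]
width: 0.0358
gripper_force: 50.0
```

Call:
arm_command(series=[0, 0, -0.11, 0.1, 0.1, 0, 0, 0, 0, -0.22, 0.3, 0.3, 0, 0, 0, 0, -0.33, 0.5, 0.5, 0, 0, 0, 0, -0.44, 0.6, 0.7, 0, 0, 0, 0, -0.55, 0.66, 0.8, 0, 0, 0, 0, -0.66, 0.66, 0.82, 0, 0, 0, 0, -0.78, 0.66, 0.82, 0, 0, 0, 0, -0.89, 0.66, 0.82, 0, 0])

```text
t: 7.0
eef_pos: [0.4972, 0.1677, 0.1683]
ee_rot: [3.14, 0.004, 0.159]
force: [0.1, -0.7, -4.2]
width: 0.0357
gripper_force: 50.0
```

```bash
python3 - <<'E'
from h import *
m=arm.camera_model('wrist');w=arm.grab_frame('wrist');cv2.imwrite('pics/w3.png',w);np.save('w3.npy',m['pose'])
s=arm.get_state();print(s['t'],s['eef_pos'],s['ee_rot'],s['force'],s['q'].round(2))
c,sn=np.cos(.153),np.sin(.153)
for x,y,z in [(-120,75,6),(-120,-75,6),(102,75,6),(-13,60,62),(-13,-60,62),(92,0,50)]:
    print((x,y,z),proj(m,[.609+(x*c-y*sn)/1e3,-.022+(x*sn+y*c)/1e3,z/1e3]).round(0))
E
```

```text
7.05 [0.49728099 0.16783456 0.16835328] [3.14022121 0.00371117 0.16734376] [-0.02338841  0.13495965 -4.5381757 ] [ 0.7   0.18 -0.43 -0.   -0.96  1.04]
(-120, 75, 6) [[433. 217.]]
(-120, -75, 6) [[565. 218.]]
(102, 75, 6) [[465. -14.]]
(-13, 60, 62) [[494. 123.]]
(-13, -60, 62) [[638. 124.]]
(92, 0, 50) [[591. -21.]]
```

View pics/w3.png

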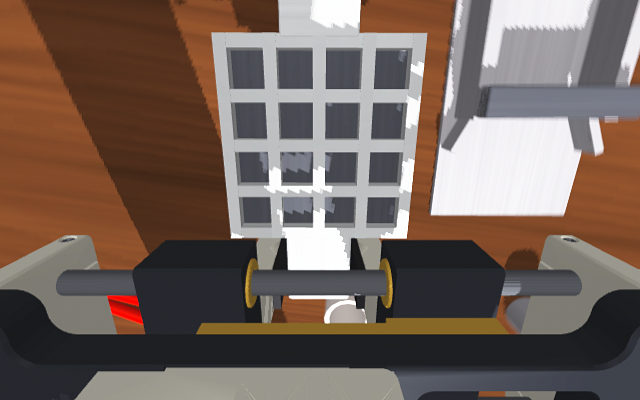

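The wrist view shows the station at right: the bed's front corners at about (431,213) and (565,215), and the bridge's left end at (487,100). My estimate is within 4 px of this. The held plate is central and looks level.

```bash
python3 - <<'E'
from h import *
w=cv2.imread('pics/w3.png');m=arm.camera_model('wrist');m['pose']=np.load('w3.npy')
g=cv2.cvtColor(w,cv2.COLOR_BGR2HSV);k=(g[...,1]<45)&(g[...,2]>120)
def fit(P,n):
    W=toplane(m,P,.006)[:,:2].astype(np.float32);l=cv2.fitLine(W,cv2.DIST_HUBER,0,.001,.001).ravel();print(n,l.round(4));return l
L=fit([[428+np.nonzero(k[r,428:520])[0][0]-.5,r] for r in range(150,208)],'L')
R=fit([[520+np.nonzero(k[r,520:600])[0][-1]+.5,r] for r in range(160,210)],'R')
F=fit([[x,190+np.nonzero(k[190:235,x])[0][-1]+.5] for x in range(440,555)],'F')
for l in(L,R): print(np.degrees(np.arctan(l[1]/l[0])))
print(np.degrees(np.arctan(-F[0]/F[1])))
def X(a,b):
    s=np.linalg.solve(np.c_[a[:2],-b[:2]],b[2:]-a[2:]);return a[2:]+s[0]*a[:2]
p,q=X(L,F),X(R,F);n=(p-q)/np.linalg.norm(p-q);u=np.array([n[1],-n[0]]);print(p,q,np.linalg.norm(p-q),'origin',(p+q)/2+.12*u,np.degrees(np.arctan2(u[1],u[0])))
E
```

```text
L [0.9871 0.16   0.5228 0.0447]
R [ 0.9867  0.1628  0.5397 -0.1051]
F [ 0.1576 -0.9875  0.491  -0.028 ]
9.205266
9.366583
9.065583
[0.48046106 0.03786598] [ 0.5042114  -0.11098494] 0.1507338 origin [ 0.6108373  -0.01765169] 9.065585
```

Call:
arm_command(series=[0, 0, 0, -0.15, 0.3, 0, 0, 0, 0, 0, -0.3, 0.7, 0, 0, 0, 0, 0, -0.46, 1, 0, 0])

```text
t: 7.42
eef_pos: [0.4668, 0.061, 0.1686]
ee_rot: [3.141, 0.004, 0.15]
force: [1.1, -0.3, -3.9]
width: 0.0353
gripper_force: 50.0
```

Call:
arm_command(series=[0, 0, 0, -0.15, 0.4, 0, 0, 0, 0, 0, -0.3, 0.8, 0.2, 0, 0, 0, 0, -0.46, 1, 0.5, 0, 0, 0, 0, -0.46, 1, 0.7, 0, 0, 0, 0, -0.46, 1, 0.7, 0])

```text
t: 8.05
eef_pos: [0.4361, -0.044, 0.0982]
ee_rot: [3.141, 0.006, 0.15]
force: [-0.2, -1.0, -3.5]
width: 0.0356
gripper_force: 50.0
```

```bash
cat >> h.py <<'E'
O=np.array([.6108,-.0175]);YS=.1606;U=np.array([np.cos(YS),np.sin(YS)])
def st(x,y=0): return O+x*U+y*np.array([-U[1],U[0]])
def inst():
    s=arm.get_state();d=s['eef_pos'][:2]-O;print('st xy',d@U,d@[-U[1],U[0]],'z',s['eef_pos'][2],'yaw off',s['ee_rot'][2]-YS,s['force'].round(1),s['q'].round(2))
E
python3 -c "
from h import *
inst();delta([*st(-.173),.034],YS)"
```

```text
st xy -0.17666320572192598 0.0017688043177285185 z 0.09819610789259138 yaw off -0.010370066109444714 [-0.2 -1.  -3.5] [ 0.35  0.14 -0.69 -0.   -0.75  1.37]
t 8.05 pos [ 0.4361 -0.044   0.0982] rot [3.1408 0.0056 0.1502] -> shift [0.037 0.017 0.642] turnz -0.006601789126031464
```

Call:
arm_command(series=[0, 0, -0.006, 0.03, 0.017, 0.3, 0, 0, 0, -0.006, 0.03, 0.017, 0.5, 0, 0, 0, -0.006, 0.03, 0.017, 0.6, 0, 0, 0, -0.006, 0.03, 0.017, 0.64, 0, 0, 0, -0.006, 0.03, 0.017, 0.65, 0, 0, 0, -0.006, 0.03, 0.017, 0.65, 0])

```text
t: 8.8
eef_pos: [0.442, -0.0441, 0.0356]
ee_rot: [-3.141, -0.001, 0.163]
force: [-0.5, -0.5, -5.4]
width: 0.0357
gripper_force: 50.0
```

```bash
python3 -c "
from h import *
inst();w=arm.grab_frame('wrist');cv2.imwrite('pics/w4.png',w);inst()"
```

```text
st xy -0.17093166557021494 0.0007147047371644993 z 0.03562276582095032 yaw off 0.002413166647771664 [-0.5 -0.5 -5.4] [ 0.35  0.25 -0.75  0.   -0.57  1.39]
st xy -0.17094351972459826 0.0006996547602852891 z 0.03562333846765158 yaw off 0.002403332613569148 [-0.4 -0.2 -3.8] [ 0.35  0.25 -0.75  0.   -0.57  1.39]
```

View pics/w4.png

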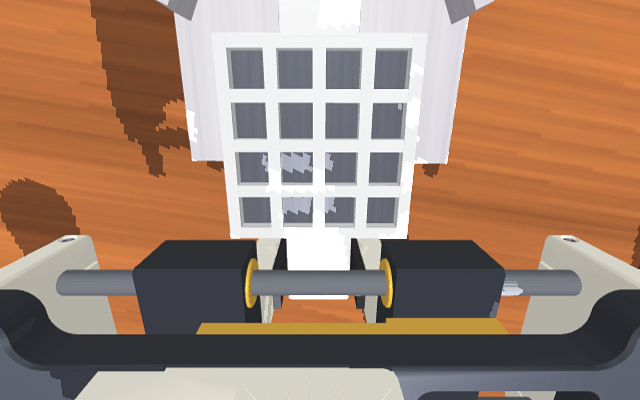

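The plate is centred over the bed: front corners at (192,160) and (448,163), plate axis at column 320. Now I push in.

Call:
arm_command(series=[0, 0, 0, 0.02, 0.005, 0.02, 0, 0, 0, 0, 0.14, 0.005, 0.025, 0, 0, 0, 0, 0.28, 0.005, 0.025, 0, 0, 0, 0, 0.42, 0.005, 0.025, 0, 0, 0, 0, 0.56, 0.005, 0.025, 0, 0, 0, 0, 0.7, 0.005, 0.025, 0, 0, 0, 0, 0.84, 0.005, 0.025, 0, 0, 0, 0, 0.95, 0.005, 0.025, 0])

```text
t: 9.85
eef_pos: [0.5363, -0.0292, 0.0325]
ee_rot: [3.142, -0.0, 0.163]
force: [-0.2, -1.0, -4.9]
width: 0.0357
gripper_force: 50.0
```

```bash
python3 -c "
from h import *
inst()"
```

```text
st xy -0.07537732070508336 0.000353347768312477 z 0.03249331337744301 yaw off 0.00237288824322221 [-0.2 -1.  -4.9] [ 0.31  0.38 -0.54  0.   -0.65  1.42]
```

Call:
arm_command(series=[0, 0, 0, 0.06, 0, 0, 0, 0, 0, 0, 0.1, 0, 0, 0, 0, 0, 0, 0.13, 0, 0, 0, 0, 0, 0, 0.15, 0, 0, 0, 0, 0, 0, 0.15, 0, 0, 0])

```text
t: 10.48
eef_pos: [0.5499, -0.027, 0.0325]
ee_rot: [-3.142, 0.0, 0.163]
force: [-1.2, 0.1, -3.9]
width: 0.0359
gripper_force: 50.0
```

```bash
python3 -c "
from h import *
inst()"
```

```text
st xy -0.06159196762752417 0.0003831876654668498 z 0.03251765063845627 yaw off 0.0022887759284913878 [-1.2  0.1 -3.9] [ 0.31  0.39 -0.51 -0.   -0.66  1.43]
```

Call:
arm_command(series=[0, 0, 0, 0.015, 0, 0, 0, 0, 0, 0, 0.03, 0, 0, 0, 0, 0, 0, 0.04, 0, 0, 0, 0, 0, 0, 0.04, 0, 0, 0])

```text
t: 10.98
eef_pos: [0.5502, -0.0271, 0.0315]
ee_rot: [3.142, 0.007, 0.162]
force: [-10.1, 0.1, -1.3]
width: 0.0357
gripper_force: 50.0
```

Call:
arm_command(series=[0, 0, 0, -0.04, 0, 0, 0, 0, 0, 0, -0.12, 0, 0, 0, 0, 0, 0, -0.22, 0, 0, 0, 0, 0, 0, -0.34, 0, 0, 0, 0, 0, 0, -0.46, 0, 0, 0, 0, 0, 0, -0.58, 0, 0, 0])

```text
t: 11.72
eef_pos: [0.4961, -0.0358, 0.0327]
ee_rot: [-3.142, -0.0, 0.163]
force: [-0.2, 0.2, -5.5]
width: 0.0355
gripper_force: 50.0
```

Call:
arm_command(series=[0, 0, 0, -0.12, 0, 0, 0, 0, 0, 0, -0.24, 0, 0, 0, 0, 0, 0, -0.36, 0, 0, 0, 0, 0, 0, -0.48, 0, 0, 0, 0, 0, 0, -0.57, 0, 0, 0, 0, 0, 0, -0.57, 0, 0, 0])

```text
t: 12.48
eef_pos: [0.44, -0.0451, 0.0327]
ee_rot: [-3.142, 0.0, 0.163]
force: [0.3, -0.4, -4.2]
width: 0.0358
gripper_force: 50.0
```

```bash
python3 -c "
from h import *
inst();w=arm.grab_frame('wrist');cv2.imwrite('pics/w5.png',w)"
```

```text
st xy -0.17304339715106998 8.412415050764045e-05 z 0.0326606406508811 yaw off 0.0024256478239902124 [ 0.3 -0.4 -4.2] [ 0.35  0.25 -0.75 -0.   -0.56  1.39]
```

View pics/w5.png

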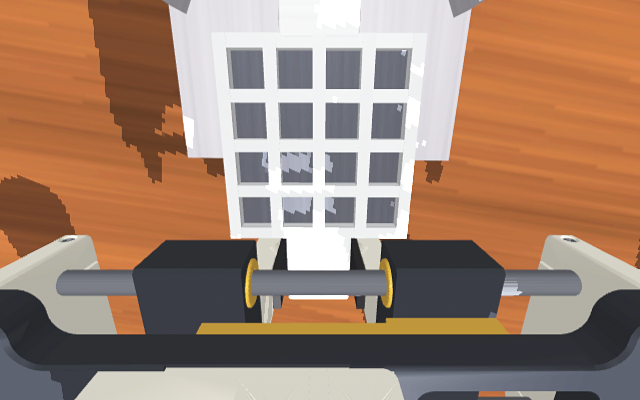

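The plate is out cleanly, still square in the jaws and centred. I lift it, carry it left and turn it.

Call:
arm_command(series=[0, 0, 0, 0, 0, -0.15, 0, 0, 0, 0, 0, 0, -0.5, 0, 0, 0, 0, 0, 0, -0.9, 0, 0, 0, 0, 0, 0, -1, 0])

```text
t: 13.02
eef_pos: [0.4426, -0.0444, 0.135]
ee_rot: [-3.141, -0.005, 0.163]
force: [0.1, -0.0, -5.1]
width: 0.0358
gripper_force: 50.0
```

Call:
arm_command(series=[0, 0, 0, 0.2, -0.2, -0.2, 0, 0, 0, 0, 0.5, -0.5, -0.35, 0, 0, 0, 0, 0.8, -0.8, -0.35, 0, 0, 0, 0, 1, -0.95, -0.35, 0])

```text
t: 13.52
eef_pos: [0.5247, 0.0667, 0.1665]
ee_rot: [-3.141, 0.001, 0.164]
force: [-1.3, -1.0, -4.4]
width: 0.0355
gripper_force: 50.0
```

Call:
arm_command(series=[0, 0, 0.1, 0.3, -0.3, 0, 0, 0, 0, 0.21, 0.6, -0.6, 0, 0, 0, 0, 0.32, 0.9, -0.9, 0, 0, 0, 0, 0.43, 1, -0.95, 0, 0, 0, 0, 0.54, 1, -0.95, 0, 0, 0, 0, 0.65, 1, -0.95, 0, 0, 0, 0, 0.76, 1, -0.95, 0, 0, 0, 0, 0.87, 1, -0.95, 0, 0])

```text
t: 14.52
eef_pos: [0.6069, 0.1751, 0.1657]
ee_rot: [3.14, 0.0, -1.21]
force: [-1.1, -0.2, -4.6]
width: 0.0356
gripper_force: 50.0
```

Call:
arm_command(series=[0, 0, 0.11, 0, 0, 0, 0, 0, 0, 0.22, 0, 0, 0, 0, 0, 0, 0.33, 0, 0, 0, 0, 0, 0, 0.44, 0, 0, 0, 0, 0, 0, 0.55, 0, 0, 0, 0, 0, 0, 0.66, 0, 0, 0, 0, 0, 0, 0.77, 0, 0, 0, 0, 0, 0, 0.88, 0, 0, 0, 0])

```text
t: 15.52
eef_pos: [0.6071, 0.1751, 0.1659]
ee_rot: [3.141, -0.001, -2.592]
force: [0.6, 0.0, -4.2]
width: 0.0356
gripper_force: 50.0
```

```bash
python3 -c "
from h import *
inst();delta([.622,.18,.0275],YS-np.pi)"
```

```text
st xy 0.027112408243128487 0.1906769003618666 z 0.16586649853162239 yaw off -2.752553744670765 [ 0.6  0.  -4.2] [ 0.59  0.35 -0.2  -0.   -1.02 -1.61]
t 15.53 pos [0.6071 0.1751 0.1659] rot [ 3.1412e+00 -1.4000e-03 -2.5920e+00] -> shift [-0.153 -0.036  1.384] turnz 0.24766986163816399
```

Call:
arm_command(series=[0, 0, 0.11, 0, 0, 0.1, 0, 0, 0, 0.22, 0, 0, 0.4, 0, 0, 0, 0.248, 0, 0, 0.7, 0, 0, 0, 0.248, 0, 0, 0.9, 0, 0, 0, 0.248, 0, 0, 1, 0])

```text
t: 16.15
eef_pos: [0.6065, 0.1746, 0.065]
ee_rot: [-3.141, -0.003, -2.976]
force: [-0.7, 0.9, -4.3]
width: 0.0355
gripper_force: 50.0
```

Call:
arm_command(series=[0, 0, 0, 0, 0, 0.2, 0, 0, 0, 0, 0, 0, 0.33, 0, 0, 0, 0, 0, 0, 0.37, 0, 0, 0, 0, 0, 0, 0.39, 0, 0, 0, 0, 0, 0, 0.39, 0])

```text
t: 16.77
eef_pos: [0.6075, 0.1751, 0.0291]
ee_rot: [3.141, 0.001, -2.975]
force: [0.0, 0.5, -4.4]
width: 0.0352
gripper_force: 50.0
```

Call:
arm_command(series=[0, 0, 0, 0, 0, 0.02, 0, 0, 0, 0, 0, 0, 0.035, 0, 0, 0, 0, 0, 0, 0.035, 0, 0, 0, 0, 0, 0, 0.03, 0.5, 0, 0, 0, 0, 0, 0.03, 0.8, 0, 0, 0, 0, 0, 0.03, 0.9, 0, 0, 0, 0, 0, -0.2, 0.9, 0, 0, 0, 0, 0, -0.5, 0.9])

```text
t: 17.77
eef_pos: [0.6066, 0.1747, 0.0784]
ee_rot: [-3.141, -0.002, -2.975]
force: [1.3, 0.7, -0.2]
width: 0.0763
gripper_force: 0.0
```

Call:
arm_command(series=[0, 0, 0, 0.1, 0, -0.4, 0.9, 0, 0, 0, 0.6, 0, -0.6, 0.9, 0, 0, 0, 1, 0, -0.6, 0.9, 0, 0, 0, 1, 0, -0.6, 0.9])

```text
t: 18.27
eef_pos: [0.5062, 0.1578, 0.1395]
ee_rot: [3.141, 0.0, -2.975]
force: [0.9, 0.6, 0.8]
width: 0.0788
gripper_force: 0.0
```

```bash
python3 - <<'E'
from h import *
s=arm.get_state();print(s['width'],s['force'])
for d in range(1):
    m=arm.camera_model('wrist');w=arm.grab_frame('wrist');cv2.imwrite('pics/w6.png',w)
    c,sz,a,_=platefit(w,m,(200,0,440,238));print(c,sz,a)
    T=arm.grab_frame('top');cv2.imwrite('pics/top6.png',T);t=arm.camera_model('top');print(proj(t,[.545,.165,.02]))
    delta([*(np.array([.545,.165])-.063*U),.0245],YS-np.pi)
E
```

```text
0.07877466201328687 [0.8837495  0.61896137 0.78079425]
[502.08135986 157.70013428] (94.65707397460938, 96.07377624511719) -80.48822
[[271.92368704 190.04387202]]
t 18.38 pos [0.5087 0.1587 0.1393] rot [ 3.1411e+00  1.4000e-03 -2.9748e+00] -> shift [0.262 0.006 1.148] turnz 0.003970304822620709
```

View pics/w6.png

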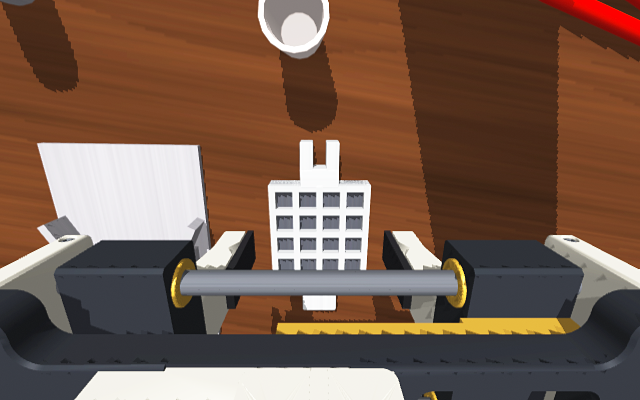

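The plate lies on the counter: fork tip at (320,141), body front edge at row 181 (268–371), egg cup well clear beyond it.

```bash
python3 - <<'E'
from h import *
m=arm.camera_model('wrist');tip,b1,b2=toplane(m,[(320,140.5),(268,180.5),(371,180.5)],.02)
print(tip,b1,b2,np.linalg.norm(b1-b2),np.linalg.norm(tip-(b1+b2)/2))
ax=(b1+b2)/2-tip;print('plate axis dev',np.arctan2(ax[1],ax[0])-YS, 'edge', np.arctan2(*(b1-b2)[[0,1]]))
G=tip[:2]+.0275*U;print(G)
delta([*G,.0245],YS-np.pi)
E
```

```text
[0.45828277 0.1516463  0.02      ] [0.50235368 0.11033769 0.02      ] [0.48656597 0.20432429 0.02      ] 0.09530337283665767 0.03662096294651024
plate axis dev -0.004739281605994461 edge 2.97516805897871
[0.48542889 0.15604384]
t 18.38 pos [0.5087 0.1587 0.1393] rot [ 3.1411e+00  1.4000e-03 -2.9748e+00] -> shift [0.234 0.013 1.148] turnz 0.003970304822620709
```

Call:
arm_command(series=[0, 0, 0.004, 0.26, 0.01, 0.4, 0.9, 0, 0, 0.004, 0.26, 0.01, 0.8, 0.9, 0, 0, 0.004, 0.26, 0.01, 1, 0.9])

```text
t: 18.75
eef_pos: [0.4826, 0.1548, 0.0365]
ee_rot: [-3.14, -0.002, -2.982]
force: [0.3, 0.1, 0.4]
width: 0.0792
gripper_force: 0.0
```

Call:
arm_command(series=[0, 0, 0, 0, 0, 0.1, 0.9, 0, 0, 0, 0, 0, 0.145, 0.9, 0, 0, 0, 0, 0, 0.145, 0.3, 0, 0, 0, 0, 0, 0.145, 0, 0, 0, 0, 0, 0, 0.145, 0, 0, 0, 0, 0, 0, 0.145, 0, 0, 0, 0, 0, 0, 0.145, 0, 0, 0, 0, 0, 0, 0.145, 0], force=50)

```text
t: 19.75
eef_pos: [0.4828, 0.1551, 0.0243]
ee_rot: [-3.142, 0.0, -2.982]
force: [-0.9, -0.1, 2.9]
width: 0.0355
gripper_force: 50.0
```

```bash
python3 -c "
from h import *
s=arm.get_state();inst();print(s['eef_pos'],s['width'],s['gripper_force'])"
```

```text
st xy -0.09878030381703133 0.19088076439331353 z 0.024270319995212637 yaw off -3.1423574620464176 [-0.9 -0.1  2.9] [ 0.7   0.35 -0.62  0.   -0.6  -2.11]
[0.48276701 0.15512841 0.02427032] 0.03551576369315 50.00025987625122
```

Call:
arm_command(series=[0, 0, 0, 0, 0, -0.15, 0, 0, 0, 0, 0, 0, -0.5, 0, 0, 0, 0, 0, 0, -0.9, 0, 0, 0, 0, 0, 0, -1, 0])

```text
t: 20.25
eef_pos: [0.4836, 0.1558, 0.1268]
ee_rot: [3.14, 0.004, -2.982]
force: [-0.0, 0.8, -5.7]
width: 0.0354
gripper_force: 50.0
```

Call:
arm_command(series=[0, 0, 0, 0.1, -0.3, 0, 0, 0, 0, 0, 0.25, -0.7, 0, 0, 0, 0, 0, 0.4, -1, 0, 0])

```text
t: 20.62
eef_pos: [0.4576, 0.0484, 0.1232]
ee_rot: [-3.141, -0.002, -2.982]
force: [-0.2, 0.0, -3.8]
width: 0.0354
gripper_force: 50.0
```

Call:
arm_command(series=[0, 0, 0, 0.1, -0.4, 0, 0, 0, 0, 0, 0.25, -0.75, 0, 0, 0, 0, 0, 0.34, -0.91, 0, 0, 0, 0, 0, 0.34, -0.91, 0.2, 0, 0, 0, 0, 0.34, -0.91, 0.4, 0, 0, 0, 0, 0.34, -0.91, 0.4, 0])

```text
t: 21.38
eef_pos: [0.4386, -0.0455, 0.0827]
ee_rot: [-3.141, -0.004, -2.982]
force: [0.7, -0.1, -3.8]
width: 0.0355
gripper_force: 50.0
```

```bash
python3 -c "
from h import *
inst();delta([*st(-.172),.0325],YS-np.pi)"
```

```text
st xy -0.17446452694208583 -7.942528143358184e-05 z 0.08270119331169666 yaw off -3.1427464816721997 [ 0.7 -0.1 -3.8] [ 0.35  0.16 -0.7  -0.   -0.71 -1.76]
t 21.38 pos [ 0.4386 -0.0455  0.0827] rot [-3.1412 -0.004  -2.9821] -> shift [-0.025  0.001  0.502] turnz -0.0007345497711730158
```

Call:
arm_command(series=[0, 0, 0, 0, 0, 0.25, 0, 0, 0, 0, 0, 0, 0.42, 0, 0, 0, 0, 0, 0, 0.48, 0, 0, 0, 0, 0, 0, 0.505, 0, 0, 0, 0, 0, 0, 0.505, 0])

```text
t: 22.0
eef_pos: [0.4405, -0.045, 0.0341]
ee_rot: [3.142, 0.001, -2.981]
force: [0.3, 0.1, -4.6]
width: 0.0358
gripper_force: 50.0
```

```bash
python3 -c "
from h import *
inst();w=arm.grab_frame('wrist');cv2.imwrite('pics/w7.png',w);g=cv2.cvtColor(w,cv2.COLOR_BGR2HSV);k=(g[...,1]<45)&(g[...,2]>120)
for r in (60,100,130,150):
    n=np.nonzero(k[r])[0];print(r,n[0],n[-1])
for r in (190,210,225):
    n=np.nonzero(k[r,150:480])[0]+150;print(r,n[0],n[-1])"
```

```text
st xy -0.17250781161376616 6.824884552946158e-05 z 0.03408702455069237 yaw off -3.1420795437485345 [ 0.3  0.1 -4.6] [ 0.35  0.25 -0.75  0.   -0.57 -1.76]
60 88 219
100 83 217
130 97 201
150 119 639Traceback (most recent call last):
  File "<string>", line 7, in <module>
    n=np.nonzero(k[r,150:480])[0]+150;print(r,n[0],n[-1])
                                              ~^^^
IndexError: index 0 is out of bounds for axis 0 with size 0
```

Call:
arm_command(series=[0, 0, 0, -0.02, 0, 0.015, 0, 0, 0, 0, -0.14, 0, 0.015, 0, 0, 0, 0, -0.28, 0, 0.015, 0, 0, 0, 0, -0.42, 0, 0.015, 0, 0, 0, 0, -0.56, 0, 0.015, 0, 0, 0, 0, -0.7, 0, 0.015, 0, 0, 0, 0, -0.84, 0, 0.015, 0, 0, 0, 0, -0.95, 0, 0.015, 0])

```text
t: 23.05
eef_pos: [0.5348, -0.0299, 0.032]
ee_rot: [-3.142, 0.0, -2.982]
force: [-1.1, -0.6, -5.0]
width: 0.0356
gripper_force: 50.0
```

```bash
python3 -c "
from h import *
inst()"
```

```text
st xy -0.0769740591280998 -0.00010561630566549658 z 0.0319732573335291 yaw off -3.142363398029815 [-1.1 -0.6 -5. ] [ 0.31  0.38 -0.55  0.   -0.65 -1.72]
```

Call:
arm_command(series=[0, 0, 0, -0.06, 0, 0, 0, 0, 0, 0, -0.11, 0, 0, 0, 0, 0, 0, -0.15, 0, 0, 0, 0, 0, 0, -0.175, 0, 0, 0, 0, 0, 0, -0.19, 0, 0, 0, 0, 0, 0, -0.19, 0, 0, 0])

```text
t: 23.8
eef_pos: [0.5498, -0.0277, 0.0313]
ee_rot: [-3.142, -0.005, -2.982]
force: [-7.9, 0.2, -3.3]
width: 0.0356
gripper_force: 50.0
```

```bash
python3 -c "
from h import *
inst()"
```

```text
st xy -0.061855652954200584 -0.0002735603731343337 z 0.031273241599393035 yaw off -3.1430603870248275 [-7.9  0.2 -3.3] [ 0.31  0.4  -0.51 -0.   -0.67 -1.72]
```

Call:
arm_command(series=[0, 0, 0, 0.04, 0, 0, 0, 0, 0, 0, 0.12, 0, 0, 0, 0, 0, 0, 0.22, 0, 0, 0, 0, 0, 0, 0.34, 0, 0, 0, 0, 0, 0, 0.46, 0, 0, 0, 0, 0, 0, 0.58, 0, 0, 0])

```text
t: 24.55
eef_pos: [0.4945, -0.0364, 0.0322]
ee_rot: [3.142, 0.0, -2.982]
force: [-0.0, 0.8, -4.7]
width: 0.0356
gripper_force: 50.0
```

Call:
arm_command(series=[0, 0, 0, 0.12, 0, 0, 0, 0, 0, 0, 0.24, 0, 0, 0, 0, 0, 0, 0.36, 0, 0, 0, 0, 0, 0, 0.48, 0, 0, 0, 0, 0, 0, 0.57, 0, 0, 0, 0, 0, 0, 0.57, 0, 0, 0])

```text
t: 25.3
eef_pos: [0.4384, -0.0455, 0.0321]
ee_rot: [3.142, -0.0, -2.982]
force: [1.2, -0.2, -3.9]
width: 0.0353
gripper_force: 50.0
```

Call:
arm_command(series=[0, 0, 0, 0, 0, -0.15, 0, 0, 0, 0, 0, 0, -0.5, 0, 0, 0, 0, 0, 0, -0.9, 0, 0, 0, 0, 0, 0, -1, 0])

```text
t: 25.8
eef_pos: [0.441, -0.0449, 0.1345]
ee_rot: [3.141, 0.005, -2.981]
force: [1.0, -0.1, -4.1]
width: 0.0353
gripper_force: 50.0
```

```bash
python3 - <<'E'
from h import *
inst();t=arm.camera_model('top');T=cv2.imread('pics/top0.png')
s=cv2.imread('pics/scene0.png')
A=cv2.resize(T[135:245,385:465],None,fx=5,fy=5,interpolation=cv2.INTER_CUBIC);B=cv2.resize(s[130:200,210:320],None,fx=3.6,fy=5,interpolation=cv2.INTER_CUBIC)
A=A[:,:400];o=np.zeros((550,800,3),np.uint8);o[:A.shape[0],:A.shape[1]]=A;o[:B.shape[0],400:400+B.shape[1]]=B
cv2.imwrite('pics/c.png',o)
E
```

```text
st xy -0.17203361462371103 0.00015871721377030382 z 0.13446522416297957 yaw off -3.1419581767177807 [ 1.  -0.1 -4.1] [ 0.35  0.08 -0.64  0.   -0.84 -1.76]
```

View pics/c.png

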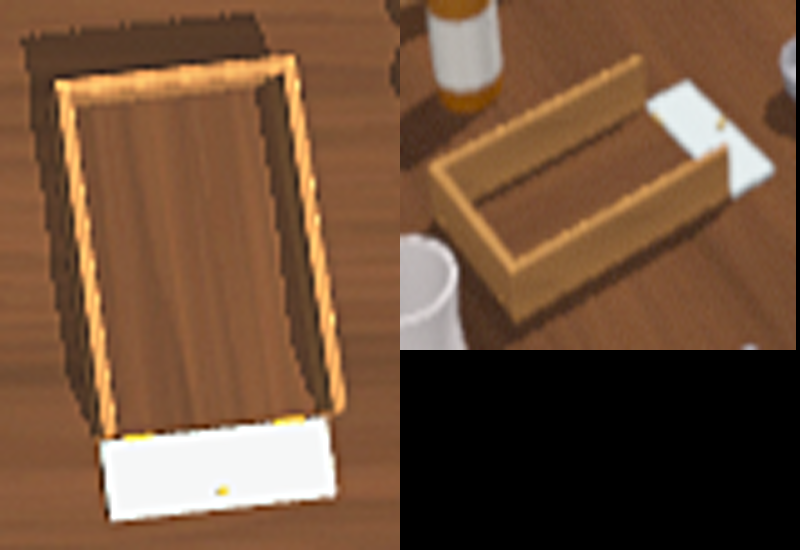

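The crop shows the compartment in both views: back wall top corners at (55,85) and (293,55) in the left crop, flap corners at (101,441), (326,416), (336,496), (109,521).

```bash
python3 - <<'E'
from h import *
t=arm.camera_model('top');sc=arm.camera_model('scene');T=cv2.imread('pics/top0.png')
g=lambda x,y:(385+(x-2)/5,135+(y-2)/5)
bl,br,fr,fl=toplane(t,[g(55,85),g(294,55),g(345,411),g(105,437)],.046)
print('wall',bl,br,fr,fl,np.linalg.norm(bl-br),np.linalg.norm(br-fr),np.degrees([np.arctan2(*(br-fr)[[1,0]]),np.arctan2(*(bl-fl)[[1,0]]),np.arctan2((br-bl)[0],-(br-bl)[1])]))
F=toplane(t,[g(101,441),g(326,416),g(336,496),g(109,521)],.005);print('flap',F.mean(0),np.linalg.norm(F[0]-F[1]),np.linalg.norm(F[1]-F[2]))
c,s,a,_=platefit(T,t,(395,210,462,245),.005,190);print(c,s,a)
print('tri',tri(sc,(241.9,182.4),t,g(57,86)), 'front-right?',tri(sc,(210+640/3.6-400/3.6,130+57/5),t,g(343,410)))
E
```

```text
wall [ 0.66472968 -0.24439551  0.046     ] [ 0.68325258 -0.40254466  0.046     ] [ 0.44733908 -0.42530759  0.046     ] [ 0.43211474 -0.26965002  0.046     ] 0.15923017893617894 0.23700914029543513 [5.5113192  6.19621131 6.68021842]
flap [ 0.4140542  -0.35033325  0.005     ] 0.15032210769917476 0.05318135357779729
[ 413.86819458 -350.70083618] (52.047054290771484, 151.07298278808594) -84.258316
tri [ 0.66265149 -0.24481685  0.05029498] front-right? [ 0.44828559 -0.42500362  0.04204214]
```

Call:
arm_command(series=[0, 0, 0, 0, -0.2, -0.1, 0, 0, 0, 0, 0, -0.6, -0.2, 0, 0, 0, 0, 0, -1, -0.2, 0])

```text
t: 26.18
eef_pos: [0.4556, -0.1449, 0.1521]
ee_rot: [3.142, 0.001, -2.981]
force: [0.9, 0.4, -5.5]
width: 0.0354
gripper_force: 50.0
```

Call:
arm_command(series=[0, 0, 0, 0, -0.5, 0, 0, 0, 0, 0, 0, -1, 0, 0])

```text
t: 26.42
eef_pos: [0.4709, -0.2442, 0.1509]
ee_rot: [3.141, -0.001, -2.981]
force: [0.1, 1.3, -4.2]
width: 0.0355
gripper_force: 50.0
```

Call:
arm_command(series=[0, 0, 0.02, 0, -0.4, 0, 0, 0, 0, 0.037, 0, -0.8, 0, 0, 0, 0, 0.037, 0, -1, 0, 0, 0, 0, 0.037, 0, -1, 0, 0, 0, 0, 0.037, 0, -1, 0, 0])

```text
t: 27.05
eef_pos: [0.4864, -0.3408, 0.1513]
ee_rot: [3.141, -0.001, -3.04]
force: [-0.1, -0.3, -4.4]
width: 0.0355
gripper_force: 50.0
```

```bash
python3 - <<'E'
from h import *
delta([.4933,-.342,.09],.103-np.pi);m=arm.camera_model('wrist');w=arm.grab_frame('wrist');cv2.imwrite('pics/w8.png',w)
g=cv2.cvtColor(w,cv2.COLOR_BGR2HSV)
# flap corners in wrist view
k=((g[...,1]<40)&(g[...,2]>190)).astype(np.uint8);k[235:]=0
cs,_=cv2.findContours(k,cv2.RETR_EXTERNAL,cv2.CHAIN_APPROX_NONE)
for c in cs:
    if cv2.contourArea(c)>800:
        W=toplane(m,c[:,0],.005)[:,:2]*1e3;r=cv2.minAreaRect(W.astype(np.float32));print(cv2.boundingRect(c),r)
E
```

```text
t 27.05 pos [ 0.4864 -0.3408  0.1513] rot [ 3.1407e+00 -1.0000e-03 -3.0397e+00] -> shift [-0.067 -0.019  0.613] turnz -0.0007095551482454361
(529, 218, 111, 17) ((500.1058349609375, -49.30022430419922), (18.727798461914062, 120.49617767333984), 5.7971320152282715)
(237, 87, 162, 55) ((414.4850158691406, -349.0024108886719), (49.625205993652344, 150.23805236816406), 5.828794002532959)
(609, 55, 31, 60) ((361.912109375, -67.29326629638672), (57.52496337890625, 26.24741554260254), 24.501863479614258)
```

Call:
arm_command(series=[0, 0, 0, -0.075, -0.015, 0.1, 0, 0, 0, 0, -0.075, -0.015, 0.3, 0, 0, 0, 0, -0.075, -0.015, 0.55, 0, 0, 0, 0, -0.075, -0.015, 0.8, 0, 0, 0, 0, -0.075, -0.015, 1, 0, 0, 0, 0, -0.075, -0.015, 1, 0])

```text
t: 27.85
eef_pos: [0.4936, -0.3412, 0.0501]
ee_rot: [3.14, -0.003, -3.039]
force: [0.1, -0.1, -4.2]
width: 0.0355
gripper_force: 50.0
```

```bash
python3 -c "
from h import *
delta([.4943,-.3415,.0305],.1024-np.pi);print(arm.get_state()['force'])"
```

```text
t 27.85 pos [ 0.4936 -0.3412  0.0501] rot [ 3.14   -0.0033 -3.0391] -> shift [-0.007 -0.003  0.196] turnz 3.16270147358062e-05
[ 0.14006569 -0.07260101 -4.24222553]
```

Call:
arm_command(series=[0, 0, 0, 0, 0, 0.08, 0, 0, 0, 0, 0, 0, 0.13, 0, 0, 0, 0, 0, 0, 0.155, 0, 0, 0, 0, 0, 0, 0.17, 0, 0, 0, 0, 0, 0, 0.18, 0, 0, 0, 0, 0, 0, 0.19, 0, 0, 0, 0, 0, 0, 0.195, 0, 0, 0, 0, 0, 0, 0.195, 0])

```text
t: 28.85
eef_pos: [0.4944, -0.3423, 0.0326]
ee_rot: [3.142, -0.0, -3.04]
force: [0.3, -1.1, -4.9]
width: 0.0356
gripper_force: 50.0
```

Call:
arm_command(series=[0, 0, 0, 0, 0, 0.008, 0, 0, 0, 0, 0, 0, 0.014, 0, 0, 0, 0, 0, 0, 0.02, 0, 0, 0, 0, 0, 0, 0.02, 0])

```text
t: 29.35
eef_pos: [0.4944, -0.3423, 0.0306]
ee_rot: [-3.142, 0.0, -3.04]
force: [-0.9, 0.6, -3.1]
width: 0.0355
gripper_force: 50.0
```

Call:
arm_command(series=[0, 0, 0, 0, 0, 0.006, 0, 0, 0, 0, 0, 0, 0.01, 0, 0, 0, 0, 0, 0, 0.01, 0])

```text
t: 29.72
eef_pos: [0.4945, -0.3423, 0.0303]
ee_rot: [-3.141, 0.0, -3.04]
force: [-3.6, 2.2, 4.2]
width: 0.0354
gripper_force: 50.0
```

Call:
arm_command(series=[0, 0, 0, 0, 0, 0, 0.5, 0, 0, 0, 0, 0, 0, 0.62, 0, 0, 0, 0, 0, 0, 0.62, 0, 0, 0, 0, 0, 0, 0.62, 0, 0, 0, 0, 0, -0.1, 0.62, 0, 0, 0, 0, 0, -0.4, 0.62, 0, 0, 0, 0, 0, -0.8, 0.62, 0, 0, 0, 0, 0, -1, 0.62])

```text
t: 30.72
eef_pos: [0.4954, -0.3427, 0.1327]
ee_rot: [-3.14, 0.003, -3.039]
force: [0.7, 1.0, -0.7]
width: 0.0543
gripper_force: 0.0
```

Call:
arm_command(series=[0, 0, 0, 0, 0.3, -0.5, 0.62, 0, 0, 0, 0.3, 0.7, -0.9, 0.62, 0, 0, 0, 0.3, 1, -1, 0.62, 0, 0, 0, 0.3, 1, -1, 0.62])

```text
t: 31.22
eef_pos: [0.4546, -0.2446, 0.2322]
ee_rot: [-3.141, 0.004, -3.038]
force: [-0.6, -0.2, 0.8]
width: 0.0546
gripper_force: 0.0
```

```bash
python3 - <<'E'
from h import *
s=arm.get_state();print(s['t'],s['eef_pos'],s['force'],s['width'])
for n in('top','wrist','scene'):
    m=arm.camera_model(n);w=arm.grab_frame(n);cv2.imwrite(f'pics/{n}9.png',w)
    X=proj(m,[.557,-.335,.026])[0];print(n,X)
    if n=='scene':continue
    g=cv2.cvtColor(w,cv2.COLOR_BGR2HSV);k=((g[...,1]<40)&(g[...,2]>165)).astype(np.uint8)
    for c in cv2.findContours(k,cv2.RETR_EXTERNAL,cv2.CHAIN_APPROX_NONE)[0]:
        if cv2.contourArea(c)>300:
            b=cv2.boundingRect(c)
            if abs(b[0]+b[2]/2-X[0])<60 and abs(b[1]+b[3]/2-X[1])<90:
                print(b,cv2.minAreaRect((toplane(m,c[:,0],.026)[:,:2]*1e3).astype(np.float32)))
# bystanders: change between first and last top views
d=cv2.absdiff(cv2.imread('pics/top0.png'),cv2.imread('pics/top9.png')).max(2)
for nm,(x,y) in dict(egg=(286,242),salt=(360,242),jar=(272,114),jug=(369,110),mug=(154,182),syrup=(489,174),ladle=(430,266),tongs=(222,265),plate2=(219,122)).items():
    print(nm,(d[y-14:y+15,x-14:x+15]>40).mean().round(3),end=' ')
E
```

```text
31.225 [ 0.4546358  -0.24463201  0.23218941] [-0.56721264 -0.19940303  0.79452203] 0.05456306895744022
top [423.17524782 184.59335475]
(405, 218, 47, 21) ((412.7117004394531, -345.8686828613281), (52.29307556152344, 149.03359985351562), 6.084914684295654)
(357, 88, 27, 35) ((829.4381103515625, -168.09776306152344), (88.08027648925781, 106.43063354492188), 73.89020538330078)
wrist [243.26740731 241.77012342]
(202, 173, 79, 97) ((530.3137817382812, -337.9783020019531), (134.26202392578125, 98.2835922241211), 4.365542888641357)
scene [260.53679983 165.66067186]
egg 0.067 salt 0.386 jar 0.524 jug 0.306 mug 0.252 syrup 0.0 ladle 0.0 tongs 0.429 plate2 0.716
```

```bash
python3 - <<'E'
from h import *
a=cv2.imread('pics/top0.png');b=cv2.imread('pics/top9.png');t=arm.camera_model('top')
for nm,(x,y) in dict(egg=(286,242),salt=(360,242),jar=(272,114),jug=(369,110),mug=(154,182),syrup=(489,174),ladle=(430,266),tongs=(222,265),plate2=(219,122)).items():
    h=20;r=cv2.matchTemplate(b[y-h-10:y+h+10,x-h-10:x+h+10],a[y-h:y+h,x-h:x+h],cv2.TM_CCOEFF_NORMED);_,v,_,p=cv2.minMaxLoc(r);print(nm,round(v,2),p[0]-10,p[1]-10)
for thr in (60,80,100):
    try:
        c,s,an,_=platefit(b,t,(400,150,450,216),.026,thr);print(thr,c,s,an)
    except Exception as e: print(e)
print(b[185,415:432].tolist())
E
```

```text
egg 0.96 0 0
salt 0.26 0 0
jar 0.86 0 0
jug 0.88 0 0
mug 0.84 0 0
syrup 1.0 0 0
ladle 1.0 0 0
tongs 0.86 0 0
plate2 0.97 0 0
60 [ 552.48382568 -373.7767334 ] (92.46451568603516, 133.9458770751953) -2.5645812
80 [ 552.4821167  -373.81506348] (92.38783264160156, 133.94586181640625) -2.5646095
100 [ 629.73876953 -328.72821045] (36.59608459472656, 33.84474563598633) 89.386314
[[74, 85, 96], [50, 57, 63], [63, 71, 81], [104, 123, 140], [112, 133, 153], [75, 85, 95], [79, 75, 73], [112, 110, 107], [203, 198, 193], [181, 177, 172], [70, 69, 67], [91, 88, 88], [93, 90, 90], [91, 90, 90], [93, 91, 91], [92, 92, 92], [93, 92, 91]]
```

Call:
arm_command(series=[0, 0, 0, 0, 0.5, -0.3, 0.62, 0, 0, 0, 0, 1, -0.6, 0.62])

```text
t: 31.62
eef_pos: [0.444, -0.1463, 0.2891]
ee_rot: [-3.141, -0.003, -3.043]
force: [1.0, 0.7, 0.2]
width: 0.0544
gripper_force: 0.0
```

Call:
arm_command(series=[0, 0, 0, 0, 0.5, 0, 0.62, 0, 0, 0, 0, 1, 0, 0.62])

```text
t: 31.88
eef_pos: [0.4342, -0.046, 0.2894]
ee_rot: [-3.141, -0.001, -3.041]
force: [0.2, 0.2, -0.4]
width: 0.0542
gripper_force: 0.0
```

Call:
arm_command(series=[0, 0, 0, 0, 0.5, 0, 0.62, 0, 0, 0, 0, 1, 0, 0.62, 0, 0, 0, 0, 1, 0, 0.62])

```text
t: 32.25
eef_pos: [0.4241, 0.0548, 0.289]
ee_rot: [-3.141, -0.001, -3.036]
force: [-1.0, -0.3, -0.3]
width: 0.0546
gripper_force: 0.0
```

```bash
python3 - <<'E'
from h import *
a=cv2.imread('pics/top0.png');b=arm.grab_frame('top');t=arm.camera_model('top')
for nm,(x,y) in dict(salt=(360,242),egg=(286,242)).items():
    h=12;r=cv2.matchTemplate(b[y-h-10:y+h+10,x-h-10:x+h+10],a[y-h:y+h,x-h:x+h],cv2.TM_CCOEFF_NORMED);_,v,_,p=cv2.minMaxLoc(r);print(nm,round(v,2),p[0]-10,p[1]-10)
b2=b.copy()
for thr in (100,140): print(platefit(b,t,(400,145,450,217),.026,thr)[:3])
m=arm.camera_model('scene');S=arm.grab_frame('scene');print(proj(m,[.557,-.335,.026]));print(arm.get_state()['t'],arm.get_state()['eef_pos'])
E
```

```text
salt 1.0 0 0
egg 0.89 0 0
(array([ 557.37316895, -336.46896362]), (181.48193359375, 97.25459289550781), np.float32(5.288915))
(array([ 557.46447754, -336.86541748]), (181.47813415527344, 96.7491226196289), np.float32(5.575024))
[[260.53679983 165.66067186]]
32.35 [0.42414629 0.05265149 0.28899416]
```

The plate lies at (0.557, -0.337), flat, lengthways and well inside, and none of the bystanders moved.

```bash
python3 -c "
from h import *
print(arm.job_done())"
```

```text
the job is handed in; nothing more can be done
None
```

The job is handed in at about 32 s: I scraped both halves of the plate up to the back stop, forked half first, laid it flat and lengthways in the walnut compartment, and a before-and-after image check showed none of the other things had moved.

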